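Hold a substrate tile flush with a spacer block

TASK

Pick up the upright spacer block and slide it, still upright, all the way down to the floor of the nest in the gap between the white ceramic tile and the one steel stop where the gap is wide enough for it. Then use the spacer to push the tile away from the stops until it sits fully flush against the fence along the far side of the nest, and finish like that: still gripping the spacer and holding the tile firmly pressed against the fence. Leave the things lying around the nest where they are.

Things in the scene. Friction and masses are not known exactly. Their poses are not given: they have to be found in the camera images.
- nest: (all sizes here and below in mm) fixed dark metal alignment nest, a plate 150 (x) by 200 (y) by 10 thick lying on the bench; origin at the centre of its underside, x points across it from the stops to the fence, z up. Its floor is its top face, z = 10. Two low side guides (8 high, inner faces at y = -78.5 and +78.5, between x = 13 and x = 47) keep the tile from drifting sideways
- fence: plain steel bar fixed along the far (+x) edge of the nest, 13 (x) by 190 (y), rising 24 above the nest floor; origin at the centre of its underside; its face towards the tile is at x = 60 in the nest's frame (6.5 on the -x side of its origin)
- tile: loose white ceramic tile with five thin printed lines, 50 (x) by 150 (y) by 12 thick, 0.2 kg, lying flat on the nest floor; origin at the centre of its underside, its x and y axes about parallel to the nest's. It starts up to 4 mm short of the fence and slightly skewed; flush, its origin is at x = 35 in the nest's frame and its near edge at x = 10
- spacer: loose upright block, aluminium with a grey cap, 20 thick (x) by 26 wide (y) by 70 tall (z); origin at the centre of its underside, z up its length. The lowest 4 mm of the two broad (x) faces are bevelled 2 mm each, so the foot is 16 thick. It starts standing on the bench on the robot's side of the nest. In the gap its 20 thickness lies along the nest's x (either way round). Gripped across its 20 thickness it can push along that direction without slipping
- stop_short: the shortest of three fixed steel stops standing in a row along y, 36 apart, on the near (-x) side of the nest floor, in an order that varies; each is 30 wide (y) and 15 high. Origin on the nest floor, at x = -30 in the nest's frame, axes parallel to the nest's; its face towards the tile is 14 ahead (+x) of its origin. The gap from it to the flush tile is 26: the only one the spacer fits
- stop_middle: the middle-length stop (as stop_short, but its face is 25 ahead of its origin): gap to the flush tile 15, too narrow for the spacer
- stop_long: the longest stop (as stop_short, but its face is 31 ahead of its origin): gap to the flush tile 9, too narrow for the spacer
- white_pot: bystander: white screw-lid pot, 52 mm across, 58 mm tall; origin at the centre of its underside
- substrate_stack: bystander: taped stack of white blanks, 55 by 80 by 11 mm; origin at the centre of its underside
- hex_key: bystander: small steel hex key, 28 by 78 by 5 mm; origin at the centre of its underside
- petri: bystander: petri dish, 69 mm across, 15 mm high; origin at the centre of its underside
Mind the look-alikes: they are no part of the job. There is more than one size of the spacer; the job needs the middle-sized.

How it is judged (in metres and radians):
On the way:
1. the spacer stands on the nest floor in the gap at the shortest stop (z of spacer in the frame of nest below 0.0145 m and angle between spacer's own z axis and vertical below 0.12 rad and y of spacer in the frame of stop_short between -0.018 and 0.018 m and x of spacer in the frame of stop_short between 0.018 and 0.036 m), for 0.1 s.
At the end, for the whole second after the job is handed in: Gripped spacer upright (0.12 rad), in the gap at the shortest stop, foot under 4.5 mm above the nest floor; tile flat and flush with the fence (1.5 mm, 0.02 rad); over 2 N each between fingers and spacer, spacer and tile, tile and fence; at rest (all of step 1 and x of tile in the frame of nest above 0.0335 m and angle between the x axis of tile and the x axis of nest, either way round below 0.02 rad and angle between tile's own z axis and vertical below 0.04 rad and z of tile in the frame of nest below 0.012 m and contact force between tile and fence above 2 N and contact force between spacer and tile above 2 N and contact force between the fingers and spacer above 2 N and linear speed of spacer below 0.02 m/s); the arm keeps its last pose, push and grip.
It fails at once if the white pot is shifted by more than 30 mm (distance of white_pot from where it was at the start of the episode above 0.03 m).
It fails at once if the stack of blanks is shifted by more than 30 mm (distance of substrate_stack from where it was at the start of the episode above 0.03 m).
It fails at once if the hex key is shifted by more than 30 mm (distance of hex_key from where it was at the start of the episode above 0.03 m).
It fails at once if the petri dish is shifted by more than 30 mm (distance of petri from where it was at the start of the episode above 0.03 m).
It also fails if it takes over 42 s, if anything falls off the work surface, if the arm or the gripper's body presses on something with over 40 N, if the wrist force passes 120 N, or if a joint passes its speed limit or range.

ROBOT

A 6-joint arm with a two-finger parallel gripper is mounted at the origin on a cart in front of the work surface, level with it; the furniture and walls round the work are solid. World frame = base frame: x ahead of the robot, y to its left, z up, the work surface at z = 0. Lengths are in mm, angles in rad, forces in N, time in s.
With the tool pointing down it reaches from about 350 to 875 mm from the base axis. Payload 4.2 kg.
Tool frame: the origin (TCP) lies where the fingers leave the gripper's body, on its centre line; the fingertips stand ahead of it and the grasp point (between the pads) lies 54 mm ahead of it (arm.nose_length is the z of the fingertips in the tool frame, in mm); z points along the fingers, x is the direction in which the jaws open and shut, and the axes are right-handed (so a half turn about z gives the same grasp; the last joint's range is limited). The gripper opens to 85 mm and grips with 20 to 120 N. Pads are 22 mm wide; open, the fingers measure 114 mm over their backs; the gripper's body (76 mm by 85 mm) begins 54 mm behind the grasp point. The pads swing forward as they close: fully open they stand 13 mm farther back than shut.
Start: joints at [1.588, 0.385, 0.008, 0, -1.194, -0.259], TCP at [149.625, 606.805, 303.912] pointing down, gripper open.
Joint ranges: [-3.14, 3.14], [-1.21, 2.06], [-1.07, 1.41], [-3.16, 2.05], [-2.99, -0.16], [-3.1, 3.1]. Speed limits (rad/s): [2.79, 2.79, 3.14, 3.14, 3.14, 3.14].

INTERFACE

Orientations are given as a unit quaternion [x, y, z, w].
In Python, from bench import arm, imaging, job_done gives the robot as it stands.
- The arm moves only by the shell command python3 -m crank 'ROWS' [OPENING]. ROWS is a JSON object of lists of equal length, an entry for each row: "delta_pos": the shift along the tool's x, y, z in m, a list of three; "twist": the turn about the tool's z in rad. In form: {"delta_pos": [[tx, ty, tz], ...], "twist": [twist, ...]}. A call has 1 to 8 rows; each row shifts and turns the commanded pose from where the row before left it, along the tool's axes as they then stand; what a row does not reach is not made up. A row lasts 1/12 s, in which the tool goes at most 41.7 mm and 7.16 degrees, less where a joint would pass 70% of its speed; a pose out of reach is approached as far as the arm can. A call is refused whole if a number of a shift passes 0.0417 or a number of a turn 0.125, either way. A call with a gripper value outside its range is refused whole. OPENING is the opening, from 0 (shut) to 1 (fully open), set as the call begins (- or left out, the last holds). The fingers move at their own pace and stop on an object; the grip force is fixed at half the most. Time passes only in rows, so rows that do not move let the fingers close. It gives the time, the measured TCP pose, the force and the opening at its end, in the units of the state.
- arm.read_state(): the state, without advancing time (a new reading comes with each control period).
- imaging.get_image(name): name is "scene" or "top" or "wrist"; returns (picture, depth): 420x560x3 uint8, blue, green, red; 420x560 float32, mm along the optical axis (not along the pixel's ray), 0 where there is no reading.
- imaging.camera_model(name): a dict with "vfov" (degrees; the focal length in pixels is half the picture's height over the tangent of half this angle, whatever the lens; pixels are square), "cx", "cy" (the principal point, pixels), "dist" ([k1, k2, p1, p2, k3] as OpenCV has them; the pictures are not rectified), "T" (4x4, takes a point from camera to world coordinates); the wrist camera has in their place "hand_eye" (4x4, takes a point from camera to tool coordinates, whose origin is the TCP and whose axes are the tool frame's). Camera axes: x right, y up, looking along -z (the intrinsics and any distortion apply to the point x, -y, -z); pixel columns grow to the right and rows downward; lengths in mm; the calibration is good to about 2 mm. A picture is of the moment at which its call begins: read the wrist's pose just before it. camera_model takes no time and is no camera call.
- job_done(): hands the job in, once; it reports no verdict.
The state is a dict: "clock": time; "joints": joint angles; "joint_vel": joint speeds; "joint_efforts": joint torques, N m; "position": TCP position; "ee_rot": TCP orientation; "contact_force": force on the tool from outside, world axes, zero at the start; "wrist_torque": the same for the moment, N m; "gripper_width": finger opening in mm.
Only numpy, scipy, OpenCV 4.12 (cv2) and the standard library are available. Lean on these libraries where they do the work, as an engineer would, in place of code of your own. Each camera call takes 0.05 s, during which the arm holds its last target.

## Working session

There is one attempt and no reset: what is moved stays moved. The work goes in short steps, Python scripts to look and compute and a shell command to move; the robot and the scene stay as the last step left them, time stands still between calls to the robot, and variables do not carry over. Pictures are saved under pics/ and viewed, and the job is handed in when it is done.

```bash
mkdir -p pics; ls; python3 - <<'E'
from bench import arm, imaging
import cv2, json
s=arm.read_state(); print(s)
for n in ("scene","top","wrist"):
    p,d=imaging.get_image(n); cv2.imwrite(f"pics/{n}0.png",p)
    import numpy as np; np.save(f"pics/{n}0.npy",d)
    print(n,imaging.camera_model(n))
print(arm.nose_length)
E
```

```text
pics
{'clock': 0.0, 'joints': array([ 1.58762097e+00,  3.85567231e-01,  6.63703950e-03, -4.93815635e-04,
       -1.19402011e+00, -2.58576766e-01]), 'joint_vel': array([ 1.68935944e-04,  7.77530311e-04,  1.24504816e-03, -1.24640462e-04,
        6.07728574e-05, -6.99669236e-04]), 'joint_efforts': array([ 1.03226412e-03, -3.92287517e+01,  1.88398343e+01,  4.18623224e+00,
       -4.65591147e-03, -2.82378856e-06]), 'position': array([149.51554068, 606.41540243, 302.82013355]), 'ee_rot': array([-6.16610911e-01,  7.87267281e-01, -7.20406024e-04, -8.32814537e-04]), 'contact_force': array([0.40083923, 0.29235221, 0.35318322]), 'wrist_torque': array([-0.0149801 ,  0.01745952, -0.02958248]), 'gripper_width': 85.55176508065202}
scene {'vfov': 51.34012100532076, 'cx': 283.0714327673883, 'cy': 206.10562206065177, 'dist': array([-0.12207654,  0.        ,  0.        ,  0.        ,  0.        ]), 'T': array([[ 6.30021020e-01,  4.13345115e-01, -6.57433899e-01,
        -1.94679887e+02],
       [-7.76505786e-01,  3.46858080e-01, -5.26049652e-01,
        -2.93986234e+02],
       [ 1.05962061e-02,  8.4192
[... 467 characters left out ...]
e+02],
       [-6.68184286e-03,  1.07700110e-01,  9.94160973e-01,
         1.05867395e+03],
       [ 0.00000000e+00,  0.00000000e+00,  0.00000000e+00,
         1.00000000e+00]])}
wrist {'vfov': 68.45861327137972, 'cx': 279.03247140670146, 'cy': 210.50827154652146, 'dist': array([0.00617058, 0.        , 0.        , 0.        , 0.        ]), 'hand_eye': array([[ 9.99999956e-01, -1.67153152e-04,  2.43310560e-04,
        -1.12765094e+00],
       [-8.43887262e-05, -9.51713657e-01, -3.06987147e-01,
        -7.73783035e+01],
       [ 2.82875852e-04,  3.06987113e-01, -9.51713629e-01,
        -7.08212274e+01],
       [ 0.00000000e+00,  0.00000000e+00,  0.00000000e+00,
         1.00000000e+00]])}
72.6
```

View pics/scene0.png

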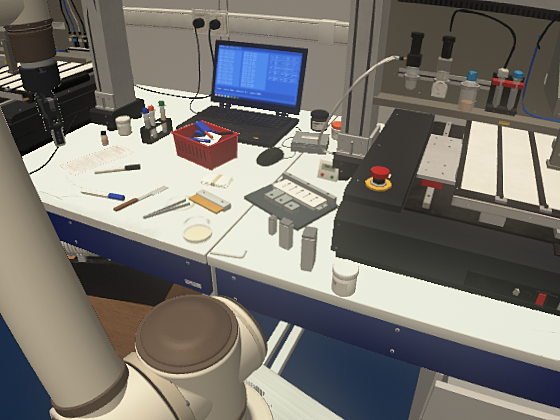

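View pics/top0.png

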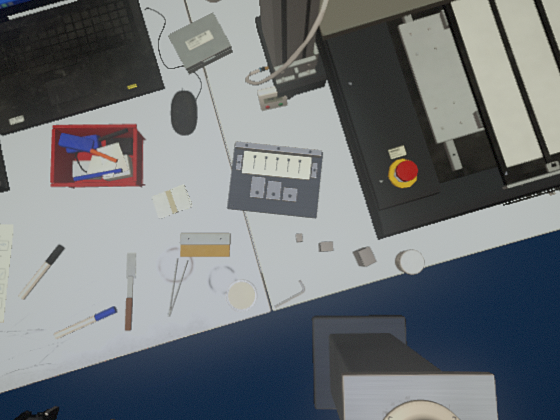

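View pics/wrist0.png

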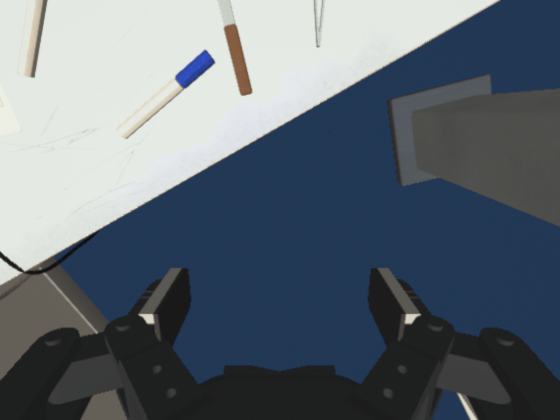

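Candidate spacers in the top view: (299,237) smallest, (326,246) middle, (364,256) largest. The task needs the middle-sized one, so I expect (326,246). I'll enlarge that area and measure the heights to confirm.

```bash
cat > h.py <<'E'
import numpy as np, cv2
from bench import arm, imaging
from scipy.spatial.transform import Rotation as R
def tool_T(s):
    T=np.eye(4);T[:3,:3]=R.from_quat(s['ee_rot']).as_matrix();T[:3,3]=s['position'];return T
def cam(name,T_tool=None):
    m=imaging.camera_model(name);f=210/np.tan(np.radians(m['vfov']/2))
    K=np.array([[f,0,m['cx']],[0,f,m['cy']],[0,0,1]])
    T=m['T'] if 'T' in m else T_tool@m['hand_eye']
    return K,m['dist'],T
def ray(c,px):
    K,D,T=c
    u=cv2.undistortPoints(np.array(px,float).reshape(-1,1,2),K,D).reshape(-1,2)
    d=np.c_[u[:,0],-u[:,1],-np.ones(len(u))]
    return T[:3,3], d@T[:3,:3].T
def plane(c,px,z):
    o,d=ray(c,px); return o+d*((z-o[2])/d[:,2])[:,None]
def depthpts(c,px,depth):
    o,d=ray(c,px); px=np.array(px).reshape(-1,2).astype(int)
    return o+d*depth[px[:,1],px[:,0]][:,None]
def proj(c,P):
    K,D,T=c; p=(np.atleast_2d(P)-T[:3,3])@T[:3,:3]; p=p*[1,-1,-1]
    return cv2.projectPoints(p,np.zeros(3),np.zeros(3),K,D)[0].reshape(-1,2)
E
python3 - <<'E'
from h import *
c=cam('top');d=np.load('pics/top0.npy');p=cv2.imread('pics/top0.png')
pts=[(299,237),(326,246),(364,256),(410,260),(240,295),(290,293),(277,165),(258,188),(273,193),(290,195),(232,200),(280,210),(205,245)]
print(np.round(depthpts(c,pts,d),1))
cv2.imwrite('pics/topc.png',cv2.resize(p[130:320,220:440],None,fx=3.6,fy=3.1,interpolation=cv2.INTER_CUBIC)[:600,:800])
q=cv2.imread('pics/scene0.png')
cv2.imwrite('pics/scenec.png',cv2.resize(q[160:300,180:380],None,fx=4,fy=4,interpolation=cv2.INTER_CUBIC))
E
```

```text
[[442.9 245.5  48.9]
 [422.4 190.8  71.2]
 [400.7 116.8  91.5]
 [391.   17.3  59.7]
 [322.1 374.2  17.8]
 [322.8 266.5  -3.4]
 [603.1 289.9  24.9]
 [552.3 332.2  28. ]
 [541.2 299.7  24. ]
 [535.9 262.5  25.6]
 [529.1 391.1  10.5]
 [504.6 285.1  12.8]
 [430.7 449.9  16.1]]
```

View pics/topc.png

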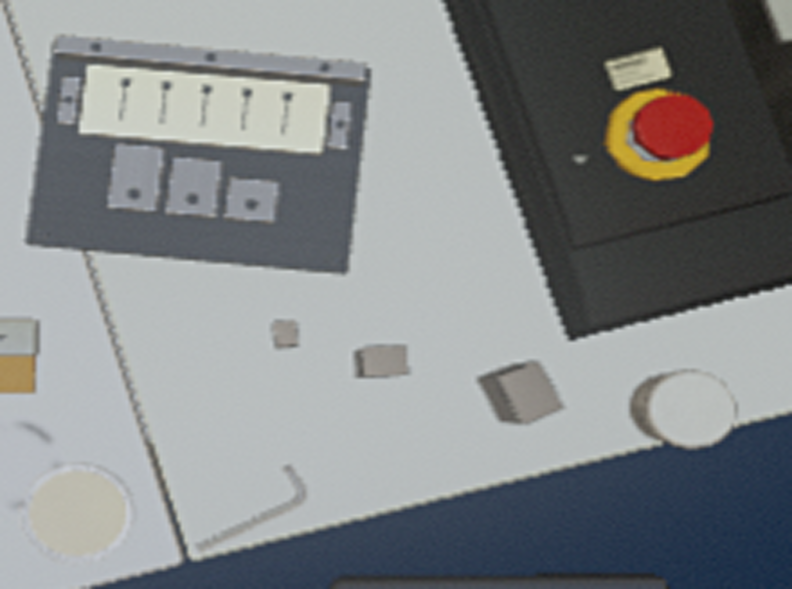

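View pics/scenec.png

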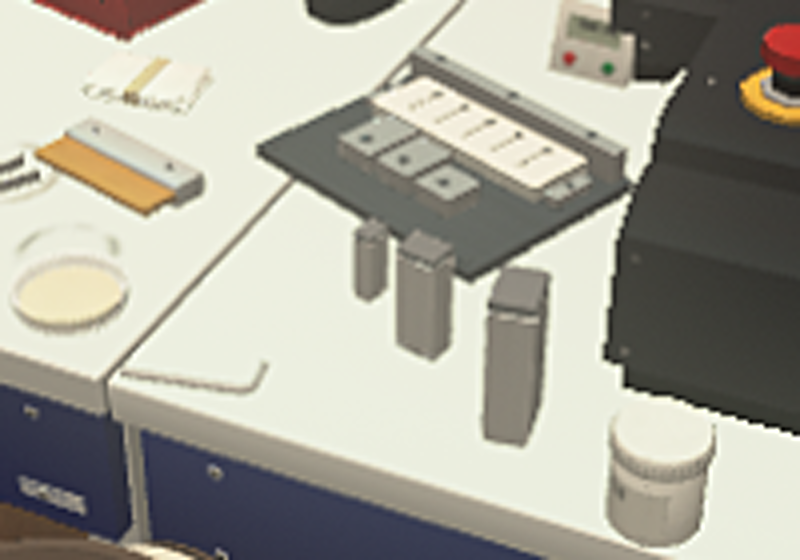

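```bash
python3 - <<'E'
from h import *
c=cam('top');d=np.load('pics/top0.npy')
pts=[(330,100),(345,125),(355,160),(370,190),(378,215),(390,228),(405,165),(430,100),(270,100),(300,75),(290,65),(310,50),(420,200),(335,85),(215,40),(185,110)]
for p,q in zip(pts,depthpts(c,pts,d)): print(p,np.round(q))
E
```

```text
(330, 100) [757. 167.  -2.]
(345, 125) [673. 146.  87.]
(355, 160) [599. 127.  85.]
(370, 190) [529. 106. 128.]
(378, 215) [480.  93. 130.]
(390, 228) [454.  69. 124.]
(405, 165) [566.  52. 190.]
(430, 100) [690.  -2. 183.]
(270, 100) [748. 303.  32.]
(300, 75) [783. 237.  83.]
(290, 65) [786. 259. 132.]
(310, 50) [804. 219. 158.]
(420, 200) [508.  11. 131.]
(335, 85) [748. 168. 116.]
(215, 40) [886. 423.  36.]
(185, 110) [728. 491.  34.]
```

The middle block at (326,246) has its top at z≈71, which matches the 70 mm spacer. The other two stand about 49 and 91. The short stop is the rightmost in the top view, at (290,195). Next I'll move the wrist camera to look at both.

```bash
python3 -m crank '{"delta_pos":[[0.0203,-0.0237,0],[0.0203,-0.0237,0],[0.0203,-0.0237,0],[0.0203,-0.0237,0],[0.0203,-0.0237,0],[0.0203,-0.0237,0],[0.0203,-0.0237,0],[0.0203,-0.0237,0]],"twist":[0,0,0,0,0,0,0,0]}' && python3 -m crank '{"delta_pos":[[0.0203,-0.0237,0],[0.0203,-0.0237,0],[0.0203,-0.0237,0],[0.0203,-0.0237,0],[0.0203,-0.0237,0],[0.0203,-0.0237,0],[0.0203,-0.0237,0],[0.0203,-0.0237,0]],"twist":[0,0,0,0,0,0,0,0]}' && python3 -m crank '{"delta_pos":[[0,0,0],[0,0,0],[0,0,0],[0,0,0],[0,0,0],[0,0,0],[0,0,0]],"twist":[0.119,0.119,0.119,0.119,0.119,0.119,0.119]}' && python3 -m crank '{"delta_pos":[[0,0,0],[0,0,0],[0,0,0],[0,0,0],[0,0,0],[0,0,0],[0,0,0]],"twist":[0.119,0.119,0.119,0.119,0.119,0,0]}'
python3 - <<'E'
from h import *
s=arm.read_state();print(s)
p,d=imaging.get_image('wrist');cv2.imwrite('pics/w1.png',p);np.save('pics/w1.npy',d);np.save('pics/w1T.npy',tool_T(s))
E
```

```text
clock: 0.82
position: [295.3, 402.2, 303.8]
ee_rot: [-0.617, 0.787, -0.0, -0.0]
contact_force: [-0.2, -0.6, -0.6]
gripper_width: 85.2
clock: 1.48
position: [440.5, 199.2, 303.9]
ee_rot: [-0.617, 0.787, 0.0, -0.0]
contact_force: [0.2, 0.6, -0.1]
gripper_width: 84.9
clock: 2.07
position: [439.9, 200.5, 303.7]
ee_rot: [-0.243, 0.97, -0.0, -0.0]
contact_force: [-0.1, -0.6, -0.7]
gripper_width: 85.4
clock: 2.65
position: [439.9, 200.5, 303.7]
ee_rot: [0.048, 0.999, -0.0, -0.0]
contact_force: [-1.0, 0.5, -0.4]
gripper_width: 85.8
{'clock': 2.65, 'joints': array([ 7.64591877e-01,  1.42591033e-01, -3.27156718e-01, -1.18816932e-04,
       -1.10151664e+00, -8.60591648e-01]), 'joint_vel': array([ 1.51404109e-05, -1.18655475e-03, -4.27621513e-04,  4.36154941e-05,
       -1.41972196e-03,  3.91819880e-03]), 'joint_efforts': array([-1.42481462e-03, -2.57960951e+01,  1.80841166e+01,  4.01640728e+00,
       -1.27816744e-03, -9.32905963e-02]), 'position': array([439.88130695, 200.5479221 , 303.71742099]), 'ee_rot': array([ 4.80083028e-02,  9.98846908e-01, -1.33494205e-04, -1.99392035e-04]), 'contact_force': array([-1.03272038,  0.50201126, -0.36507284]), 'wrist_torque': array([0.03552524, 0.05076601, 0.0179286 ]), 'gripper_width': 85.75531917643185}
```

View pics/w1.png

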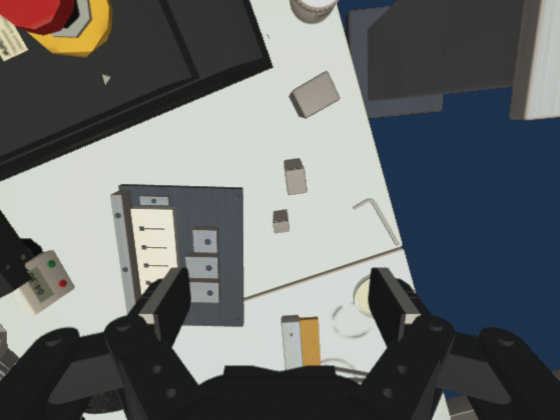

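```bash
python3 - <<'E'
import cv2
p=cv2.imread('pics/w1.png')
cv2.imwrite('pics/w1a.png',cv2.resize(p[140:250,250:350],None,fx=5.4,fy=5.4,interpolation=cv2.INTER_CUBIC))
cv2.imwrite('pics/w1b.png',cv2.resize(p[175:335,105:255],None,fx=3.75,fy=3.75,interpolation=cv2.INTER_CUBIC))
E
```

```text
(no output)
```

View pics/w1a.png

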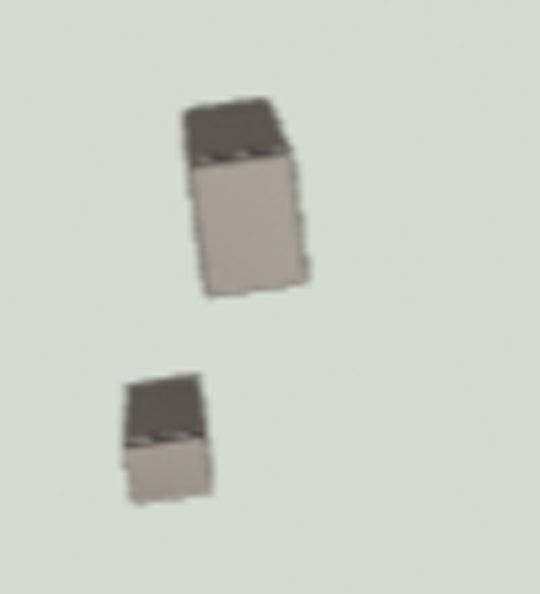

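View pics/w1b.png

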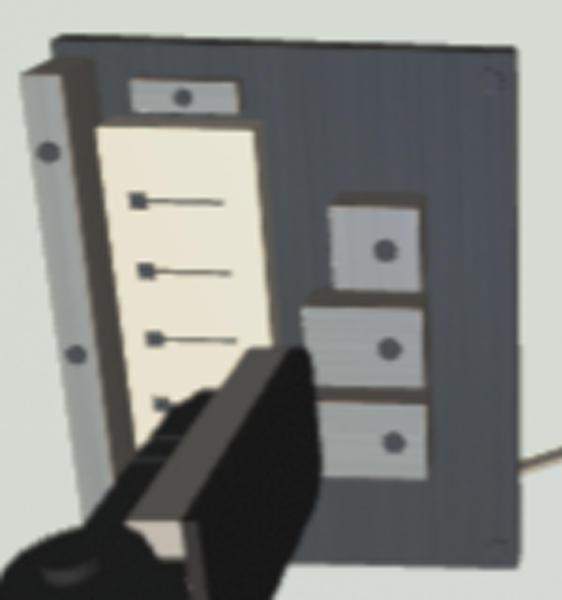

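The wrist crop confirms the spacer: its light top face has corners at about (286,170), (304,167), (307,192) and (288,195), and the smaller block is at (281,221). The short stop is the topmost of the three, at (205,241).

```bash
cat >> h.py <<'E'
def rectinfo(P):
    P=np.array(P)[:,:2]; e=np.diff(np.r_[P,P[:1]],axis=0)
    return dict(c=np.round(P.mean(0),1),len=np.round(np.linalg.norm(e,axis=1),1),ang=np.round(np.degrees(np.arctan2(e[:,1],e[:,0])),1))
E
python3 - <<'E'
from h import *
p=cv2.imread('pics/w1.png');T=np.load('pics/w1T.npy');c=cam('wrist',T)
a=lambda L:[(x/5.4+250-.4,y/5.4+140-.4) for x,y in L]
b=lambda L:[(x/3.75+105-.4,y/3.75+175-.4) for x,y in L]
g=cv2.cvtColor(p,cv2.COLOR_BGR2GRAY)
m=((g>125)&(g<195)).astype(np.uint8); m[:140]=0;m[212:]=0;m[:,:270]=0;m[:,330:]=0
m=cv2.morphologyEx(m,cv2.MORPH_OPEN,np.ones((3,3)))
cs,_=cv2.findContours(m,0,2);cs=max(cs,key=cv2.contourArea);r=cv2.minAreaRect(cs);print(r,cv2.contourArea(cs))
print('spacer top manual',rectinfo(plane(c,a([(193,165),(290,148),(308,280),(207,297)]),70)))
print('spacer mask',rectinfo(plane(c,cv2.boxPoints(r),70)))
print('nest -x edge',rectinfo(plane(c,b([(517,48),(519,568)]),10)), plane(c,b([(517,48),(519,568),(52,38)]),10))
print('nest -y edge',rectinfo(plane(c,b([(52,38),(517,48)]),10)))
print('stop',rectinfo(plane(c,b([(330,206),(420,206),(421,292),(333,292)]),25)))
print('mid',rectinfo(plane(c,b([(302,307),(425,307),(426,387)]),25)))
print('tile',plane(c,b([(97,128),(255,130),(272,345)]),22))
print('fence',plane(c,b([(22,75),(62,75)]),34))
c=cam('top')
t=lambda L:[(x/3.6+220-.4,y/3.1+130-.4) for x,y in L]
print('TOP tile',rectinfo(plane(c,t([(87,65),(329,83),(323,153),(79,134)]),22)))
print('TOP stop',rectinfo(plane(c,t([(228,177),(279,181),(275,222),(224,218)]),25)))
print('TOP nest', rectinfo(plane(c,t([(27,242),(347,272)]),10)),plane(c,t([(27,242),(347,272)]),10))
E
```

```text
((295.63848876953125, 181.60769653320312), (24.434839248657227, 21.458009719848633), 82.87498474121094) 478.5
spacer top manual {'c': array([420.9, 192. ]), 'len': array([18.1, 25.3, 19.3, 25.3]), 'ang': array([-175.5,   93.6,    4.4,  -89.1])}
spacer mask {'c': array([421.1, 192.8]), 'len': array([21.3, 25.1, 21.8, 25.2]), 'ang': array([-178.3,   93. ,    1.8,  -88.2])}
nest -x edge {'c': array([496.5, 306.5]), 'len': array([200.5, 200.5]), 'ang': array([ 82.7, -97.3])} [[483.68497412 207.0957579   10.        ]
 [509.33238424 405.95845366  10.        ]
 [631.93900367 189.51023895  10.        ]]
nest -y edge {'c': array([557.8, 198.3]), 'len': array([149.3, 149.3]), 'ang': array([173.2,  -6.8])}
stop {'c': array([536.4, 266.4]), 'len': array([29.1, 30.6, 29.1, 30.6]), 'ang': array([174.5,  81.6,  -5.6, -98.5])}
mid {'c': array([538.7, 297.1]), 'len': array([40.9, 30.1, 49.6]), 'ang': array([174.4,  81.7, -42.9])}
tile [[618.58525158 217.47345754  22.        ]
 [568.70885959 222.96627741  22.        ]
 [578.31900135 298.93504456  22.        ]]
fence [[630.69353067 195.5714275   34.        ]
 [618.66677289 196.72917413  34.        ]]
TOP tile {'c': array([604.5, 291.3]), 'len': array([149.4,  50.7, 150. ,  50.1]), 'ang': array([-96.1, 174.5,  83.7,  -6.2])}
TOP stop {'c': array([538.3, 263.7]), 'len': array([31.2, 29.3, 31.1, 29.3]), 'ang': array([-96.3, 174. ,  83.7,  -5.8])}
TOP nest {'c': array([499.7, 304.1]), 'len': array([197.7, 197.7]), 'ang': array([-97.3,  82.7])} [[512.25945167 402.12287575  10.        ]
 [487.1461067  205.98014701  10.        ]]
```

```bash
python3 -m crank '{"delta_pos":[[0.009,-0.005,0.02],[0.009,-0.0049,0.03],[0,0,0.03],[0,0,0.02],[0,0,0]],"twist":[0,0,-0.07,-0.07,0]}' 1
python3 - <<'E'
from h import *
s=arm.read_state()
p,d=imaging.get_image('wrist');cv2.imwrite('pics/w2.png',p);np.save('pics/w2T.npy',tool_T(s));np.save('pics/w2.npy',d)
E
```

```text
clock: 3.12
position: [419.0, 190.9, 200.1]
ee_rot: [-0.022, 1.0, -0.003, -0.004]
contact_force: [0.5, 0.5, -0.2]
gripper_width: 85.7
```

View pics/w2.png

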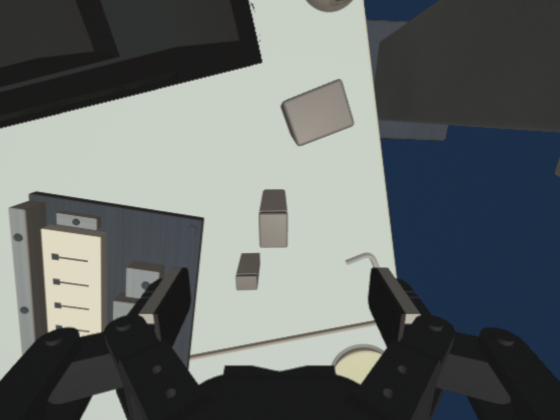

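```bash
python3 - <<'E'
from h import *
s=arm.read_state();print(s['position'],s['ee_rot'],s['joint_vel'].round(3))
p=cv2.imread('pics/w2.png');T=np.load('pics/w2T.npy');c=cam('wrist',T)
g=cv2.cvtColor(p,cv2.COLOR_BGR2GRAY)
m=((g>125)&(g<190)).astype(np.uint8); m[:205]=0;m[251:]=0;m[:,:252]=0;m[:,300:]=0
m=cv2.morphologyEx(m,cv2.MORPH_OPEN,np.ones((3,3)))
cs,_=cv2.findContours(m,0,2);cs=max(cs,key=cv2.contourArea);r=cv2.minAreaRect(cs);print(cv2.boxPoints(r))
P=plane(c,cv2.boxPoints(r),70);print(rectinfo(P))
q=(P-T[:3,3])@T[:3,:3];print('tool frame',q.mean(0),rectinfo(q))
cv2.imwrite('pics/w2a.png',cv2.resize(p[180:300,220:320],None,fx=5,fy=5,interpolation=cv2.INTER_CUBIC))
E
```

```text
[420.42405695 191.86946708 202.47275514] [-0.02062423  0.99978435 -0.00167834 -0.00175221] [-0.001 -0.039  0.068  0.023 -0.014 -0.029]
[[258. 215.]
 [288. 215.]
 [288. 247.]
 [258. 247.]]
{'c': array([421.3, 193.2]), 'len': array([20.6, 24. , 21.3, 24. ]), 'ang': array([-177.7,   93. ,    2.3,  -88.7])}
tool frame [ -3.35259202   2.91106342 130.08868583] {'c': array([-3.4,  2.9]), 'len': array([20.6, 24. , 21.3, 24. ]), 'ang': array([   0.2,   89.5, -179.8,  -88.8])}
```

View pics/w2a.png

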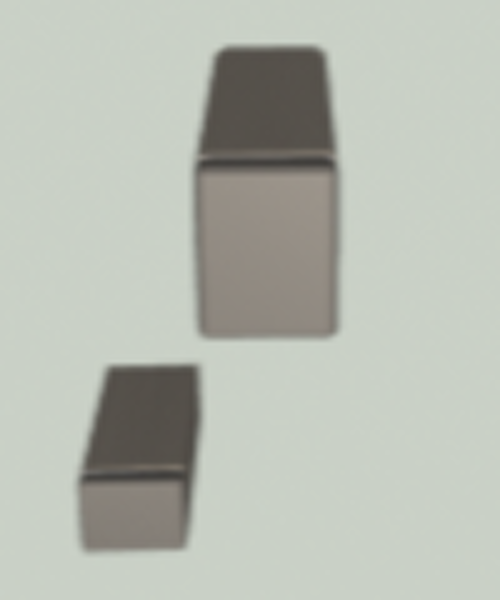

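```bash
python3 -m crank '{"delta_pos":[[0,0,0.028],[0,0,0.028],[0,0,0.028],[0,0,0.02],[0,0,0],[0,0,0]],"twist":[0,0,0,0,0,0]}' 1 && python3 -m crank '{"delta_pos":[[0,0,0],[0,0,0],[0,0,0],[0,0,0],[0,0,0],[0,0,0],[0,0,0],[0,0,0]],"twist":[0,0,0,0,0,0,0,0]}' 0 && python3 -m crank '{"delta_pos":[[0,0,0],[0,0,0],[0,0,0],[0,0,0]],"twist":[0,0,0,0]}' 0
python3 - <<'E'
from h import *
p,d=imaging.get_image('wrist');cv2.imwrite('pics/w3.png',p)
E
```

```text
clock: 3.67
position: [422.0, 193.2, 100.7]
ee_rot: [-0.021, 1.0, -0.0, 0.0]
contact_force: [0.4, 0.4, 0.3]
gripper_width: 84.9
clock: 4.33
position: [421.4, 192.8, 100.6]
ee_rot: [-0.021, 1.0, 0.0, 0.0]
contact_force: [-2.1, -0.3, 5.6]
gripper_width: 19.2
clock: 4.67
position: [421.3, 192.8, 100.6]
ee_rot: [-0.021, 1.0, 0.0, 0.0]
contact_force: [-1.8, -0.1, 6.1]
gripper_width: 19.3
```

View pics/w3.png

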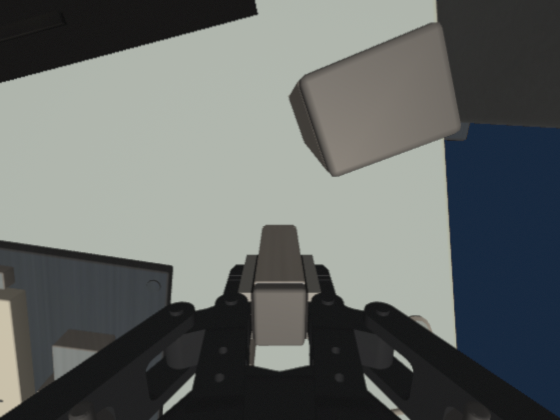

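```bash
python3 -m crank '{"delta_pos":[[0,0,-0.02],[0,0,-0.02],[0,0,-0.02],[0,0,0]],"twist":[0,0,0,0]}' && python3 -m crank '{"delta_pos":[[-0.0239,0.0106,0],[-0.0239,0.0106,0],[-0.0239,0.0106,0],[-0.0239,0.0106,0],[-0.0239,0.0106,0],[-0.0239,0.0106,0],[0,0,0],[0,0,0]],"twist":[0,0,0,0,0,0,0.083,0.083]}' && python3 -m crank '{"delta_pos":[[0,0,0],[0,0,0],[0,0,0]],"twist":[0,0,0]}'
python3 - <<'E'
from h import *
s=arm.read_state();print(s['position'],s['ee_rot'],s['contact_force'])
for n in ('wrist','top','scene'):
    p,d=imaging.get_image(n);cv2.imwrite(f'pics/{n}4.png',p);np.save(f'pics/{n}4.npy',d)
np.save('pics/w4T.npy',tool_T(s))
p=cv2.imread('pics/scene4.png');cv2.imwrite('pics/scene4c.png',cv2.resize(p[150:290,220:360],None,fx=4.2,fy=4.2,interpolation=cv2.INTER_CUBIC))
E
```

```text
clock: 5.05
position: [422.5, 193.7, 163.0]
ee_rot: [-0.021, 1.0, 0.002, 0.003]
contact_force: [0.9, 0.2, -1.9]
gripper_width: 19.5
clock: 5.72
position: [562.4, 262.2, 157.6]
ee_rot: [0.065, 0.998, -0.001, -0.001]
contact_force: [0.3, -1.0, -2.4]
gripper_width: 19.2
clock: 5.97
position: [561.4, 261.7, 159.2]
ee_rot: [0.062, 0.998, -0.0, -0.001]
contact_force: [-0.8, -1.5, -0.7]
gripper_width: 19.3
[561.35435646 261.70866832 159.19918476] [ 6.16530577e-02  9.98097407e-01 -4.04310720e-04 -5.49688620e-04] [-0.75653516 -1.54050801 -0.68413627]
```

View pics/wrist4.png

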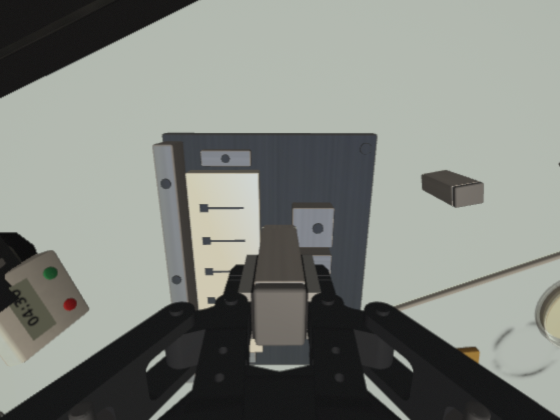

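View pics/scene4c.png

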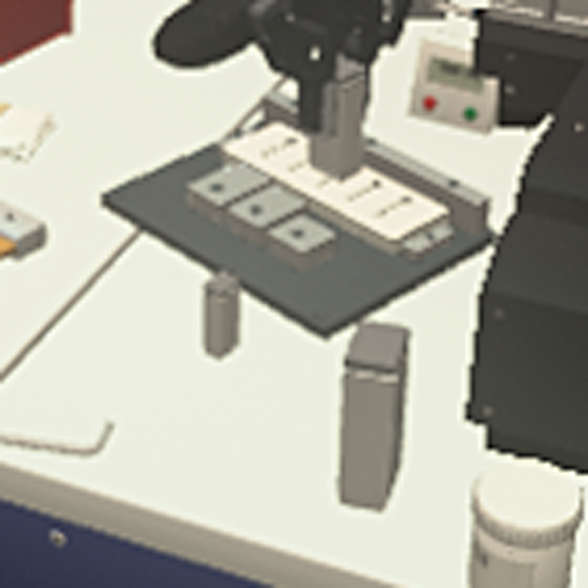

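```bash
python3 - <<'E'
import cv2
p=cv2.imread('pics/wrist4.png')
cv2.imwrite('pics/w4a.png',cv2.resize(p[120:310,150:385],None,fx=3.4,fy=3.15,interpolation=cv2.INTER_CUBIC))
cv2.imwrite('pics/w4b.png',cv2.resize(p[215:350,240:340],None,fx=4.4,fy=4.4,interpolation=cv2.INTER_CUBIC))
E
```

```text
(no output)
```

View pics/w4a.png

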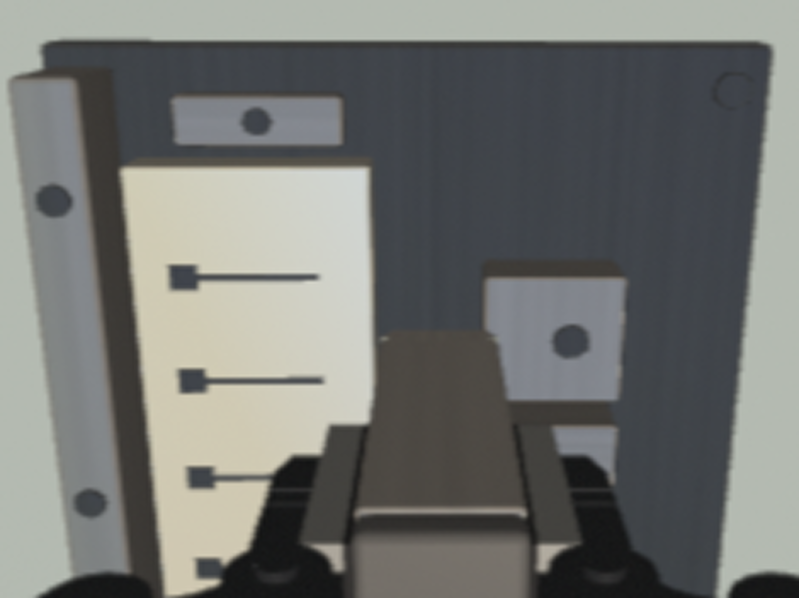

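View pics/w4b.png

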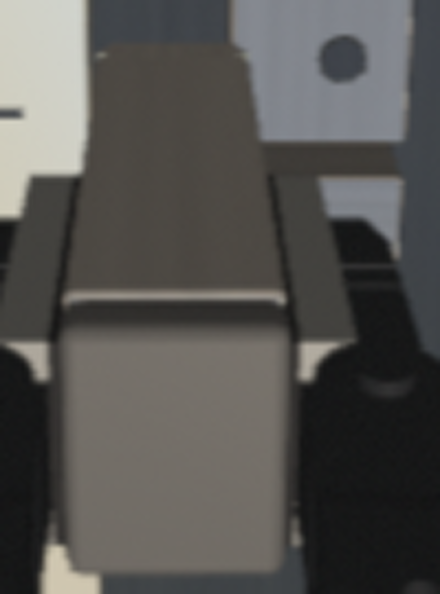

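```bash
python3 - <<'E'
from h import *
T=np.load('pics/w4T.npy');c=cam('wrist',T)
a=lambda L:[(x/3.4+150-.35,y/3.15+120-.35) for x,y in L]
tl=lambda P:((P-T[:3,3])@T[:3,:3]).round(1)
zt=T[2,3]
f=zt-100.6
print('stop',tl(plane(c,a([(484,278),(625,278),(620,402),(485,332)]),25)))
print('tile',tl(plane(c,a([(121,167),(371,165),(374,400)]),22)))
print('fence',tl(plane(c,a([(10,78),(77,80)]),34)))
print('nest -x',tl(plane(c,a([(770,46),(716,597)]),10)),tl(plane(c,a([(45,44),(770,46)]),10)))
print('spacer bottom',f,tl(plane(c,a([(380,341),(497,341)]),f+4)),tl(plane(c,a([(389,333),(491,333)]),f)))
b=lambda L:[(x/4.4+240-.4,y/4.4+215-.4) for x,y in L]
print('spacer top',tl(plane(c,b([(64,300),(285,300),(290,570),(68,570)]),f+70)))
E
```

```text
stop [[ 10.1 -13.1 134.2]
 [ 39.  -13.  134.3]
 [ 39.5  16.9 134.2]
 [ 10.5  -0.3 134.2]]
tile [[-62.7 -37.3 137.2]
 [-12.7 -37.7 137.2]
 [-13.2  17.7 137.2]]
fence [[-77.7 -57.4 125.2]
 [-65.5 -57.  125.2]]
nest -x [[ 68.4 -61.9 149.3]
 [ 68.8  80.1 149.2]] [[-79.3 -62.3 149.2]
 [ 68.4 -61.9 149.3]]
spacer bottom 58.599184764135515 [[ -9.2 -12.7  96.6]
 [ 10.8 -12.7  96.6]] [[ -7.8 -12.7 100.6]
 [ 10.  -12.7 100.6]]
spacer top [[ -8.3 -16.2  30.6]
 [ 10.5 -16.2  30.6]
 [ 11.6  11.7  30.6]
 [ -8.6  11.7  30.6]]
```

```bash
python3 -m crank '{"delta_pos":[[-0.0022,0.0015,0],[0,0,0.016],[0,0,0.015],[0,0,0],[0,0,0],[0,0,0]],"twist":[0,0,0,0,0,0]}'
python3 - <<'E'
from h import *
s=arm.read_state();print(s['position'],s['ee_rot'],s['contact_force'])
for n in ('wrist','scene'):
    p,d=imaging.get_image(n);cv2.imwrite(f'pics/{n}5.png',p)
np.save('pics/w5T.npy',tool_T(s))
p=cv2.imread('pics/wrist5.png')
cv2.imwrite('pics/w5a.png',cv2.resize(p[100:310,150:385],None,fx=3.4,fy=2.8,interpolation=cv2.INTER_CUBIC))
p=cv2.imread('pics/scene5.png');cv2.imwrite('pics/scene5c.png',cv2.resize(p[160:240,250:350],None,fx=6,fy=6,interpolation=cv2.INTER_CUBIC))
E
```

```text
clock: 6.62
position: [564.7, 263.6, 129.7]
ee_rot: [0.062, 0.998, 0.0, 0.001]
contact_force: [0.6, -0.0, -0.3]
gripper_width: 19.2
[564.68414295 263.56067106 129.69568279] [6.21238217e-02 9.98068223e-01 2.69511852e-04 6.16725290e-04] [ 0.6340072  -0.00534285 -0.28079025]
```

View pics/w5a.png

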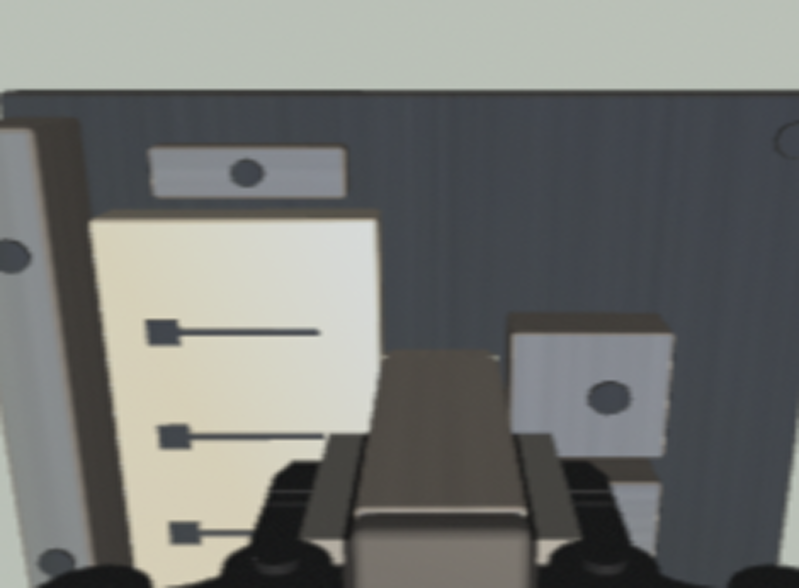

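View pics/scene5c.png

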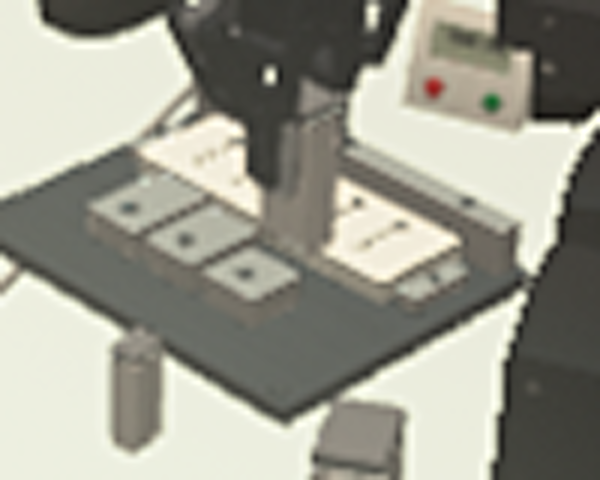

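```bash
python3 - <<'E'
from h import *
T=np.load('pics/w5T.npy');c=cam('wrist',T)
a=lambda L:[(x/3.4+150-.35,y/2.8+100-.35) for x,y in L]
tl=lambda P:((P-T[:3,3])@T[:3,:3]).round(1)
f=T[2,3]-100.6
print('stop',tl(plane(c,a([(510,332),(673,332),(512,420)]),25)))
print('tile',tl(plane(c,a([(91,220),(378,218),(381,345)]),22)))
print('spacer bottom',f,tl(plane(c,a([(379,360),(501,360)]),f+4)),tl(plane(c,a([(386,352),(497,352)]),f)))
p=cv2.imread('pics/wrist5.png')
cv2.imwrite('pics/w5b.png',cv2.resize(p[200:260,240:320],None,fx=9,fy=9,interpolation=cv2.INTER_CUBIC))
s=arm.read_state();print(s['position'],s['contact_force'])
E
```

```text
stop [[ 13.5 -15.8 104.7]
 [ 42.3 -15.8 104.6]
 [ 14.3   4.9 104.7]]
tile [[-59.2 -39.6 107.7]
 [ -9.6 -40.1 107.7]
 [ -9.6 -11.7 107.7]]
spacer bottom 29.095682792462185 [[ -9.3 -12.5  96.6]
 [ 11.5 -12.5  96.6]] [[ -8.3 -12.7 100.6]
 [ 11.  -12.7 100.6]]
[564.74007478 263.62031691 130.08602502] [-0.16286232  1.08846004 -1.75273066]
```

View pics/w5b.png

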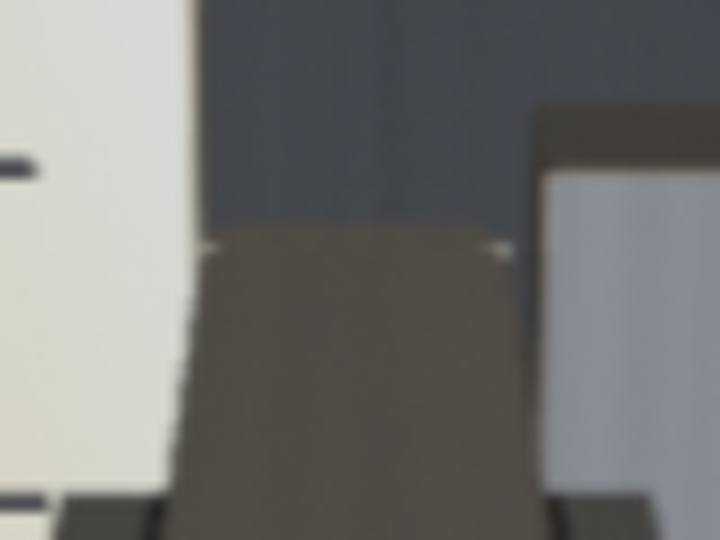

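```bash
python3 -m crank '{"delta_pos":[[0.001,0,0],[0,0,0],[0,0,0.004],[0,0,0.004],[0,0,0.004],[0,0,0],[0,0,0]],"twist":[0,0,0,0,0,0,0]}'
python3 - <<'E'
from h import *
s=arm.read_state();print(s['position'],s['ee_rot'],s['contact_force'],s['wrist_torque'])
p,d=imaging.get_image('wrist');cv2.imwrite('pics/wrist6.png',p)
cv2.imwrite('pics/w6a.png',cv2.resize(p[130:320,180:380],None,fx=4,fy=3.1,interpolation=cv2.INTER_CUBIC))
E
```

```text
clock: 7.3
position: [563.0, 263.2, 116.3]
ee_rot: [0.062, 0.998, -0.0, -0.0]
contact_force: [-0.2, 0.3, -1.6]
gripper_width: 19.4
[562.99389601 263.16351144 116.27123427] [ 6.24875427e-02  9.98045552e-01 -4.27831881e-04 -4.48390710e-04] [-0.15527395  0.33240487 -1.56255181] [ 0.02236333 -0.02769403  0.03379609]
```

View pics/w6a.png

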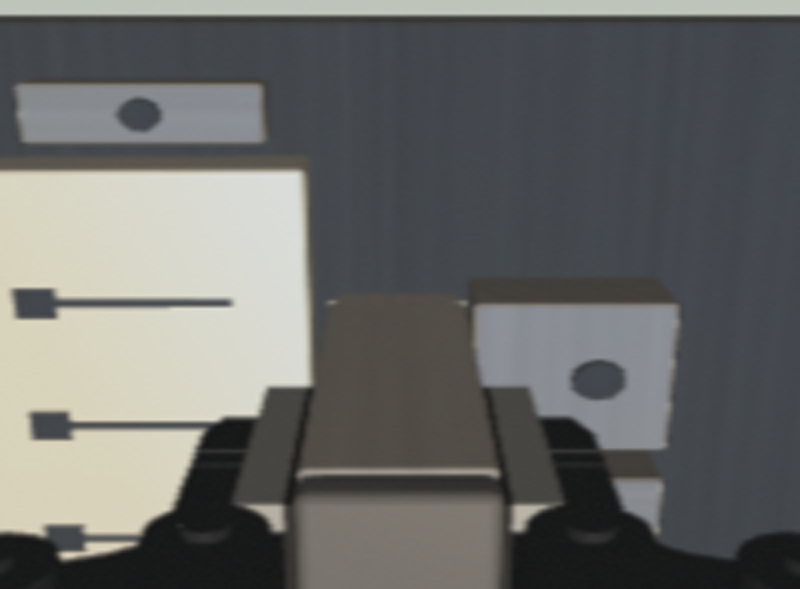

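```bash
python3 -m crank '{"delta_pos":[[-0.0008,0,0],[0,0,0],[0,0,0.002],[0,0,0.002],[0,0,0.001],[0,0,0],[0,0,0]],"twist":[0,0,0,0,0,0,0]}'; python3 -m crank '{"delta_pos":[[0,0,0.001],[0,0,0],[0,0,0]],"twist":[0,0,0]}';
```

```text
clock: 7.93
position: [563.9, 263.2, 111.8]
ee_rot: [0.062, 0.998, -0.0, -0.0]
contact_force: [0.2, -0.4, -1.2]
gripper_width: 19.5
clock: 8.18
position: [564.0, 263.3, 110.9]
ee_rot: [0.062, 0.998, -0.0, -0.0]
contact_force: [0.8, -0.2, -1.5]
gripper_width: 19.5
```

```bash
python3 -m crank '{"delta_pos":[[0,0,0.001],[0,0,0],[0,0,0]],"twist":[0,0,0]}'; python3 -m crank '{"delta_pos":[[0,0,0.001],[0,0,0],[0,0,0]],"twist":[0,0,0]}'
python3 - <<'E'
from h import *
s=arm.read_state();print(s['position'],s['ee_rot'],s['contact_force'],s['wrist_torque'])
p,d=imaging.get_image('wrist');cv2.imwrite('pics/wrist7.png',p)
cv2.imwrite('pics/w7a.png',cv2.resize(p[130:320,180:380],None,fx=4,fy=3.1,interpolation=cv2.INTER_CUBIC))
E
```

```text
clock: 8.43
position: [564.1, 263.3, 110.7]
ee_rot: [0.062, 0.998, 0.0, 0.0]
contact_force: [-2.3, -0.9, 3.7]
gripper_width: 19.6
clock: 8.68
position: [564.1, 263.3, 110.6]
ee_rot: [0.062, 0.998, 0.0, 0.0]
contact_force: [-3.6, -1.3, 9.3]
gripper_width: 19.3
[564.08108581 263.34335355 110.6277348 ] [6.21985628e-02 9.98063721e-01 7.23805528e-05 3.76534503e-04] [-3.58764152 -1.32942311  9.29160219] [-3.22792192e-01  1.11201436e+00 -5.56549747e-04]
```

View pics/w7a.png

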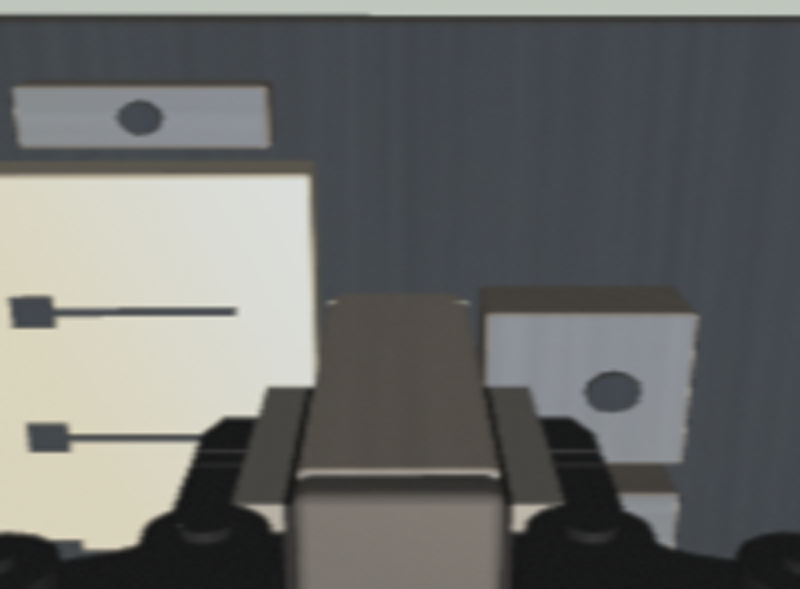

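```bash
python3 -m crank '{"delta_pos":[[0,0,-0.001],[-0.001,0,0],[-0.001,0,0],[-0.001,0,0],[0,0,0],[0,0,0]],"twist":[0,0,0,0,0,0]}'; python3 -m crank '{"delta_pos":[[-0.001,0,0],[0,0,0],[0,0,0]],"twist":[0,0,0]}';python3 -m crank '{"delta_pos":[[-0.001,0,0],[0,0,0],[0,0,0]],"twist":[0,0,0]}'; python3 -m crank '{"delta_pos":[[-0.001,0,0],[0,0,0],[0,0,0]],"twist":[0,0,0]}'
```

```text
clock: 9.23
position: [565.8, 263.1, 110.7]
ee_rot: [0.062, 0.998, -0.0, -0.001]
contact_force: [-7.4, 0.8, 8.8]
gripper_width: 19.4
clock: 9.48
position: [566.4, 262.9, 110.7]
ee_rot: [0.062, 0.998, -0.0, -0.002]
contact_force: [-7.3, 1.5, 8.8]
gripper_width: 19.3
clock: 9.73
position: [567.3, 262.7, 110.7]
ee_rot: [0.062, 0.998, -0.001, -0.002]
contact_force: [-7.0, 0.9, 9.7]
gripper_width: 19.1
clock: 9.98
position: [567.9, 262.6, 110.7]
ee_rot: [0.062, 0.998, -0.001, -0.002]
contact_force: [-10.7, 2.4, 11.0]
gripper_width: 19.4
```

```bash
python3 -m crank '{"delta_pos":[[0,0,-0.001],[-0.001,0,0],[0,0,0],[0,0,0]],"twist":[0,0,0,0]}'; python3 -m crank '{"delta_pos":[[-0.001,0,0],[0,0,0],[0,0,0]],"twist":[0,0,0]}';python3 -m crank '{"delta_pos":[[-0.001,0,0],[0,0,0],[0,0,0]],"twist":[0,0,0]}'
python3 - <<'E'
from h import *
s=arm.read_state();print(s['position'],s['ee_rot'],s['contact_force'],s['wrist_torque'])
np.save('pics/w8T.npy',tool_T(s))
p,d=imaging.get_image('wrist');cv2.imwrite('pics/wrist8.png',p)
cv2.imwrite('pics/w8a.png',cv2.resize(p[110:320,100:380],None,fx=2.85,fy=2.8,interpolation=cv2.INTER_CUBIC))
E
```

```text
clock: 10.32
position: [568.2, 262.6, 110.7]
ee_rot: [0.063, 0.998, -0.001, -0.003]
contact_force: [-10.7, 3.5, 7.3]
gripper_width: 19.1
clock: 10.57
position: [568.4, 262.6, 110.7]
ee_rot: [0.063, 0.998, -0.001, -0.004]
contact_force: [-12.3, 3.9, 9.9]
gripper_width: 19.6
clock: 10.82
position: [568.6, 262.6, 110.7]
ee_rot: [0.063, 0.998, -0.001, -0.004]
contact_force: [-16.1, 5.5, 10.9]
gripper_width: 19.3
[568.62127046 262.61574287 110.71262371] [ 0.06251769  0.99803336 -0.0012593  -0.00440011] [-16.14120935   5.50363526  10.93088841] [1.66529587 4.72523384 0.07850817]
```

View pics/w8a.png

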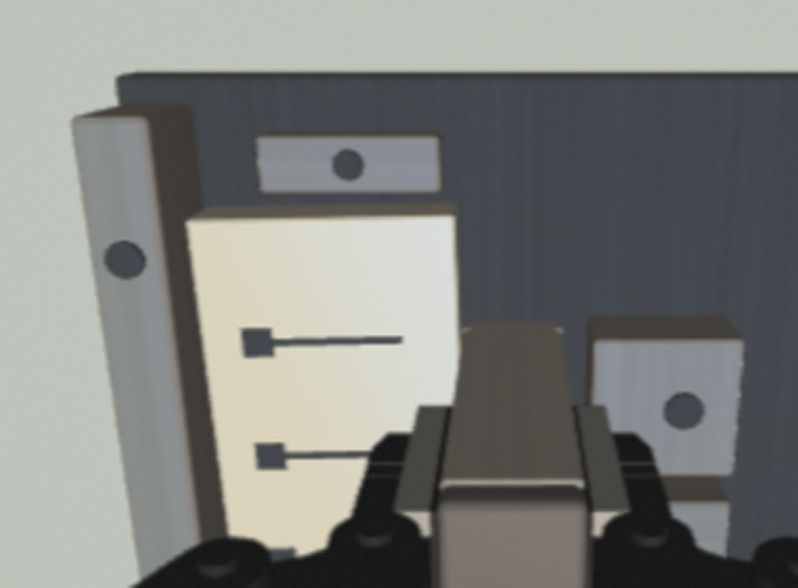

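```bash
python3 - <<'E'
from h import *
T=np.load('pics/w8T.npy');c=cam('wrist',T)
a=lambda L:[(x/2.85+100-.35,y/2.8+110-.35) for x,y in L]
tl=lambda P:((P-T[:3,3])@T[:3,:3]).round(1)
print('stop',tl(plane(c,a([(594,340),(743,340),(594,400)]),25)))
print('tile',tl(plane(c,a([(188,221),(456,216),(459,320)]),22)), tl(plane(c,a([(188,221),(228,540)]),22)))
print('fence',tl(plane(c,a([(73,120),(149,119),(199,555)]),34)))
E
python3 -m crank '{"delta_pos":[[-0.0015,0,0],[-0.0015,0,0],[0,0,0],[0,0,0],[0,0,0]],"twist":[0,0,0,0,0]}'; python3 -m crank '{"delta_pos":[[-0.001,0,0],[-0.001,0,0],[0,0,0],[0,0,0],[0,0,0]],"twist":[0,0,0,0,0]}'
```

```text
stop [[ 16.9 -14.9  85.9]
 [ 45.4 -14.8  86.2]
 [ 17.2  -2.1  85.9]]
tile [[-58.9 -38.1  88.3]
 [ -9.2 -39.   88.8]
 [ -9.  -18.1  88.7]] [[-58.9 -38.1  88.3]
 [-58.3  31.7  88.1]]
fence [[-71.4 -58.5  76.3]
 [-58.9 -58.7  76.4]
 [-59.8  26.9  76.1]]
clock: 11.28
position: [569.3, 262.6, 110.8]
ee_rot: [0.063, 0.998, -0.002, -0.007]
contact_force: [-23.0, 8.8, 15.1]
gripper_width: 19.0
clock: 11.7
position: [569.7, 262.6, 110.8]
ee_rot: [0.063, 0.998, -0.002, -0.008]
contact_force: [-28.0, 10.0, 18.6]
gripper_width: 19.2
```

```bash
python3 -m crank '{"delta_pos":[[0,0,-0.001],[0,0,0],[0,0,0],[0,0,0],[0,0,0],[0,0,0]],"twist":[0,0,0,0,0,0]}'
python3 - <<'E'
from h import *
s=arm.read_state();print(s['position'],s['ee_rot'],s['contact_force'],s['wrist_torque'],s['joint_vel'].round(4))
np.save('pics/w9T.npy',tool_T(s))
for n in('wrist','scene','top'):
    p,d=imaging.get_image(n);cv2.imwrite(f'pics/{n}9.png',p)
    if n=='wrist': cv2.imwrite('pics/w9a.png',cv2.resize(p[110:320,100:380],None,fx=2.85,fy=2.8,interpolation=cv2.INTER_CUBIC))
    if n=='scene': cv2.imwrite('pics/s9a.png',cv2.resize(p[150:290,220:360],None,fx=4.2,fy=4.2,interpolation=cv2.INTER_CUBIC))
    if n=='top': cv2.imwrite('pics/t9a.png',cv2.resize(p[120:320,180:430],None,fx=3,fy=3,interpolation=cv2.INTER_CUBIC))
E
```

```text
clock: 12.2
position: [570.0, 262.9, 110.8]
ee_rot: [0.063, 0.998, -0.002, -0.008]
contact_force: [-25.8, 12.5, 13.2]
gripper_width: 19.2
[570.03979934 262.94019476 110.8173031 ] [ 0.06282978  0.99799122 -0.00170317 -0.00793935] [-25.7947698   12.47573679  13.15580369] [ 3.62895263e+00  7.98112110e+00 -7.19916820e-03] [-0.0008  0.0001 -0.0003 -0.0011  0.0007 -0.0006]
```

View pics/w9a.png

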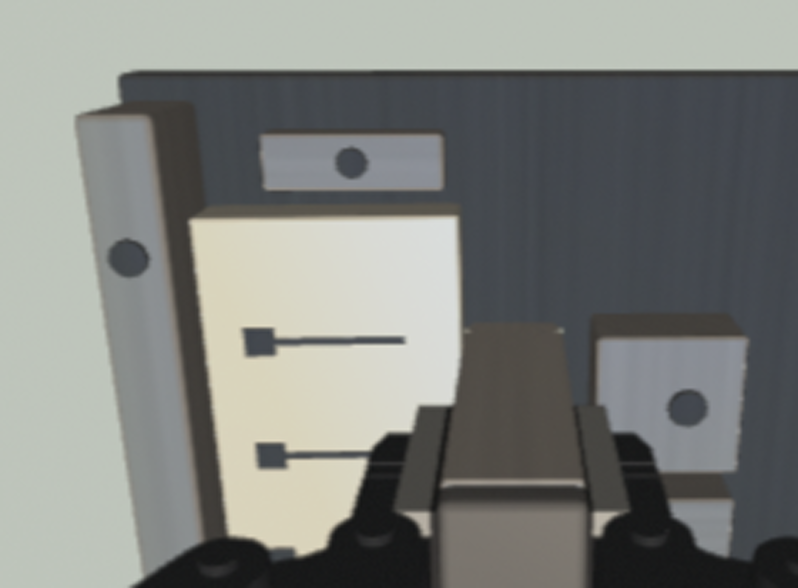

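View pics/s9a.png

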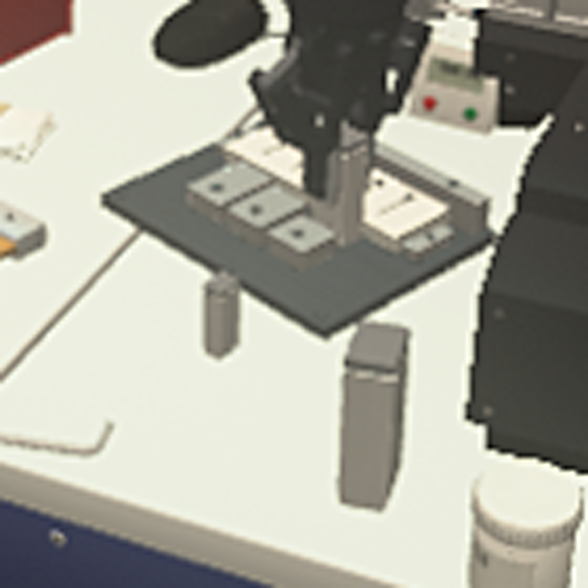

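View pics/t9a.png

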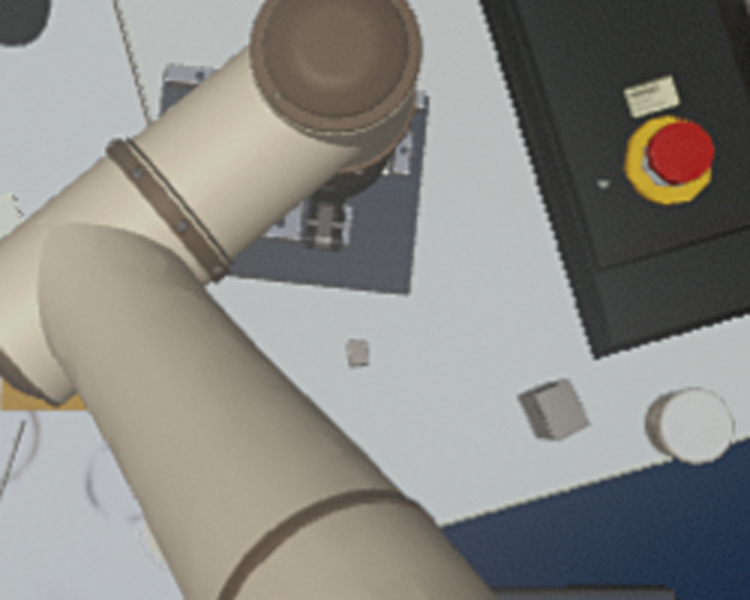

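```bash
python3 - <<'E'
from h import *
T=np.load('pics/w9T.npy');c=cam('wrist',T)
p=cv2.imread('pics/wrist9.png');g=cv2.GaussianBlur(cv2.cvtColor(p,cv2.COLOR_BGR2GRAY).astype(float),(3,3),0)
gx=np.gradient(g,axis=1)
def edge(p0,p1,sgn,z,w=5):
    pts=[]
    for r in range(int(p0[1]),int(p1[1])+1):
        x=p0[0]+(p1[0]-p0[0])*(r-p0[1])/(p1[1]-p0[1]); xs=np.arange(int(x)-w,int(x)+w+1)
        v=np.clip(sgn*gx[r,xs],0,None); k=v.argmax()
        if v[k]<4: continue
        sl=slice(max(k-2,0),k+3); pts.append((np.sum(xs[sl]*v[sl])/v[sl].sum(),r))
    P=plane(c,pts,z);P=(P-T[:3,3])@T[:3,:3]
    k=np.polyfit(P[:,1],P[:,0],1);k=np.polyfit(*(lambda m:(P[m,1],P[m,0]))(abs(np.polyval(k,P[:,1])-P[:,0])<.6),1)
    return len(pts),'slope %.4f'%k[0],'x@y=-20 %.2f'%np.polyval(k,-20),'x@y=30 %.2f'%np.polyval(k,30)
a=lambda x,y:(x/2.85+100-.35,y/2.8+110-.35)
print('tile back',edge(a(193,230),a(226,530),1,22))
print('tile near',edge(a(458,225),a(461,320),-1,22))
print('fence top inner',edge(a(152,130),a(200,540),-1,34))
print('fence outer',edge(a(80,140),a(140,540),1,34))
print('stop front',edge(a(597,345),a(596,400),1,25))
r=T[:3,2];print('tool tilt',np.degrees(np.arccos(-r[2])))
E
```

```text
tile back (108, 'slope 0.0073', 'x@y=-20 -58.50', 'x@y=30 -58.14')
tile near (34, 'slope 0.0139', 'x@y=-20 -8.72', 'x@y=30 -8.02')
fence top inner (147, 'slope -0.0002', 'x@y=-20 -58.50', 'x@y=30 -58.51')Traceback (most recent call last):
  File "<stdin>", line 19, in <module>
  File "<stdin>", line 12, in edge
  File "h.py", line 17, in plane
    o,d=ray(c,px); return o+d*((z-o[2])/d[:,2])[:,None]
        ~~~^^^^^^
  File "h.py", line 13, in ray
    u=cv2.undistortPoints(np.array(px,float).reshape(-1,1,2),K,D).reshape(-1,2)
      ~~~~~~~~~~~~~~~~~~~^^^^^^^^^^^^^^^^^^^^^^^^^^^^^^^^^^^^^^^^
cv2.error: OpenCV(4.12.0) /io/opencv/modules/calib3d/src/undistort.dispatch.cpp:347: error: (-215:Assertion failed) CV_IS_MAT(_src) && CV_IS_MAT(_dst) && (_src->rows == 1 || _src->cols == 1) && (_dst->rows == 1 || _dst->cols == 1) && _src->cols + _src->rows - 1 == _dst->rows + _dst->cols - 1 && (CV_MAT_TYPE(_src->type) == CV_32FC2 || CV_MAT_TYPE(_src->type) == CV_64FC2) && (CV_MAT_TYPE(_dst->type) == CV_32FC2 || CV_MAT_TYPE(_dst->type) == CV_64FC2) in function 'cvUndistortPointsInternal'
```

```bash
python3 - <<'E'
from h import *
def run(tag,Tn,E):
    T=np.load(Tn);c=cam('wrist',T)
    p=cv2.imread(tag);g=cv2.GaussianBlur(cv2.cvtColor(p,cv2.COLOR_BGR2GRAY).astype(float),(3,3),0)
    gx=np.gradient(g,axis=1)
    for n,p0,p1,sgn,z in E:
        w=4;pts=[]
        for r in range(int(p0[1]),int(p1[1])+1):
            x=p0[0]+(p1[0]-p0[0])*(r-p0[1])/(p1[1]-p0[1]); xs=np.arange(int(x)-w,int(x)+w+1)
            v=np.clip(sgn*gx[r,xs],0,None); k=v.argmax()
            if v[k]<4: continue
            sl=slice(max(k-2,0),k+3); pts.append((np.sum(xs[sl]*v[sl])/v[sl].sum(),r))
        if len(pts)<5: print(n,'none');continue
        P=plane(c,pts,z);P=(P-T[:3,3])@T[:3,:3]
        k=np.polyfit(P[:,1],P[:,0],1);m=abs(np.polyval(k,P[:,1])-P[:,0])<.6;k,cv=np.polyfit(P[m,1],P[m,0],1,cov=True)
        print(tag[5:],n,len(pts),'slope %.4f+-%.4f'%(k[0],cv[0,0]**.5),'x@-20 %.2f'%np.polyval(k,-20))
a=lambda x,y:(x/2.85+100-.35,y/2.8+110-.35)
E9=[('tile back',a(193,230),a(226,530),1,22),('tile near',a(459,225),a(461,320),-1,22),('fence in',a(152,130),a(200,540),-1,34),('stop front',a(597,345),a(597,400),1,25),('fence out',a(80,140),a(140,540),-1,34),('fence base',a(193,125),a(207,205),1,10),('stop rear',a(746,345),a(736,465),-1,25)]
run('pics/wrist8.png','pics/w8T.npy',E9);run('pics/wrist9.png','pics/w9T.npy',E9)
b=lambda x,y:(x/3.4+150-.35,y/3.15+120-.35)
run('pics/wrist4.png','pics/w4T.npy',[('tile back',b(122,180),b(160,580),1,22),('tile near',b(371,175),b(374,400),-1,22),('fence in',b(78,90),b(130,580),-1,34),('stop front',b(485,285),b(486,395),1,25),('fence out',b(12,90),b(68,580),-1,34),('nest -x',b(769,60),b(716,590),1,10),('stop rear',b(625,285),b(620,395),1,25)])
E
```

```text
wrist8.png tile back 108 slope 0.0176+-0.0002 x@-20 -59.03
wrist8.png tile near 34 slope 0.0206+-0.0020 x@-20 -9.27
wrist8.png fence in 147 slope -0.0005+-0.0001 x@-20 -59.30
wrist8.png stop front 21 slope 0.0011+-0.0027 x@-20 16.97
wrist8.png fence out 144 slope -0.0005+-0.0002 x@-20 -72.00
wrist8.png fence base 8 slope -0.0024+-0.0017 x@-20 -60.10
wrist8.png stop rear 44 slope 0.0028+-0.0022 x@-20 45.55
wrist9.png tile back 108 slope 0.0073+-0.0002 x@-20 -58.50
wrist9.png tile near 34 slope 0.0139+-0.0020 x@-20 -8.72
wrist9.png fence in 147 slope -0.0002+-0.0001 x@-20 -58.50
wrist9.png stop front 21 slope 0.0157+-0.0010 x@-20 17.49
wrist9.png fence out 144 slope 0.0001+-0.0001 x@-20 -71.20
wrist9.png fence base 11 slope 0.0026+-0.0021 x@-20 -59.34
wrist9.png stop rear 44 slope 0.0003+-0.0020 x@-20 46.35
wrist4.png tile back 128 slope 0.0025+-0.0002 x@-20 -62.91
wrist4.png tile near 72 slope 0.0006+-0.0009 x@-20 -13.16
wrist4.png fence in 155 slope -0.0024+-0.0001 x@-20 -65.81
wrist4.png stop front 32 slope 0.1673+-0.0094 x@-20 8.36
wrist4.png fence out 156 slope -0.0020+-0.0002 x@-20 -78.49
wrist4.png nest -x 169 slope -0.0020+-0.0001 x@-20 68.98
stop rear none
```

The fits show a remaining tile skew of about 0.0075 rad, closing as I push harder, plus a sideways load of about 9 N. I'll take off the side load and press a bit more.

```bash
cat > fit.py <<'E'
from h import *
import sys
s=arm.read_state();T=tool_T(s);np.save('pics/lastT.npy',T)
p,d=imaging.get_image('wrist');cv2.imwrite(sys.argv[1],p)
R_=T[:3,:3];F=s['contact_force'];print('F tool',(R_.T@F).round(1),'pos',s['position'].round(2),'tilt',np.degrees(np.arccos(-R_[2,2])).round(2))
c=cam('wrist',T);g=cv2.GaussianBlur(cv2.cvtColor(p,cv2.COLOR_BGR2GRAY).astype(float),(3,3),0);gx=np.gradient(g,axis=1)
a=lambda x,y:(x/2.85+100-.35,y/2.8+110-.35)
for n,p0,p1,sgn,z in [('tile back',a(193,230),a(226,530),1,22),('tile near',a(459,225),a(461,320),-1,22),('fence in',a(152,130),a(200,540),-1,34),('fence out',a(80,140),a(140,540),-1,34)]:
    w=4;pts=[]
    for r in range(int(p0[1]),int(p1[1])+1):
        x=p0[0]+(p1[0]-p0[0])*(r-p0[1])/(p1[1]-p0[1]); xs=np.arange(int(x)-w,int(x)+w+1)
        v=np.clip(sgn*gx[r,xs],0,None); k=v.argmax()
        if v[k]<4: continue
        sl=slice(max(k-2,0),k+3); pts.append((np.sum(xs[sl]*v[sl])/v[sl].sum(),r))
    P=plane(c,pts,z);P=(P-T[:3,3])@T[:3,:3]
    k=np.polyfit(P[:,1],P[:,0],1);m=abs(np.polyval(k,P[:,1])-P[:,0])<.6;k=np.polyfit(P[m,1],P[m,0],1)
    print(n,len(pts),m.sum(),'slope %.4f'%k[0],'x@-20 %.2f'%np.polyval(k,-20))
E
python3 -m crank '{"delta_pos":[[0,0.001,0],[0,0.001,0],[-0.001,0,0],[-0.001,0,0],[0,0,0],[0,0,0],[0,0,0]],"twist":[0,0,0,0,0,0,0]}'; python3 fit.py pics/w10.png
```

```text
clock: 12.93
position: [570.6, 263.3, 110.9]
ee_rot: [0.063, 0.998, -0.003, -0.01]
contact_force: [-29.9, 10.0, 18.4]
gripper_width: 19.4
F tool [ 31.3   6.  -17.8] pos [570.58 263.33 110.85] tilt 1.24
tile back 108 108 slope 0.0075 x@-20 -58.42
tile near 34 34 slope 0.0043 x@-20 -8.71
fence in 147 147 slope 0.0005 x@-20 -58.38
fence out 144 142 slope 0.0007 x@-20 -71.06
```

```bash
python3 -m crank '{"delta_pos":[[0,0.001,0],[0,0,0],[0,0,0],[0,0,0],[0,0,0]],"twist":[0.015,0.015,0,0,0]}'; python3 fit.py pics/w11.png
```

```text
clock: 13.4
position: [570.8, 264.0, 110.8]
ee_rot: [0.078, 0.997, -0.004, -0.01]
contact_force: [-28.9, 7.4, 17.6]
gripper_width: 19.3
F tool [ 30.    2.6 -17. ] pos [570.75 263.96 110.81] tilt 1.26
tile back 108 108 slope 0.0313 x@-20 -58.97
tile near 34 34 slope 0.0283 x@-20 -9.25
fence in 147 147 slope 0.0290 x@-20 -58.88
fence out 144 136 slope 0.0278 x@-20 -71.53
```

```bash
python3 -m crank '{"delta_pos":[[0,0,0],[0,0,0],[0,0,0],[0,0,0]],"twist":[0,0,0,0]}'; python3 fit.py pics/w12.png; python3 - <<'E'
from h import *
p=cv2.imread('pics/w12.png');cv2.imwrite('pics/w12a.png',cv2.resize(p[110:350,100:380],None,fx=2.8,fy=2.5,interpolation=cv2.INTER_CUBIC))
E
```

```text
clock: 13.78
position: [570.8, 264.0, 110.8]
ee_rot: [0.078, 0.997, -0.004, -0.01]
contact_force: [-28.7, 8.6, 17.2]
gripper_width: 19.7
F tool [ 30.    3.9 -16.6] pos [570.77 264.   110.84] tilt 1.25
tile back 108 108 slope 0.0313 x@-20 -58.99
tile near 34 34 slope 0.0283 x@-20 -9.25
fence in 147 147 slope 0.0290 x@-20 -58.89
fence out 144 136 slope 0.0278 x@-20 -71.54
```

View pics/w12a.png

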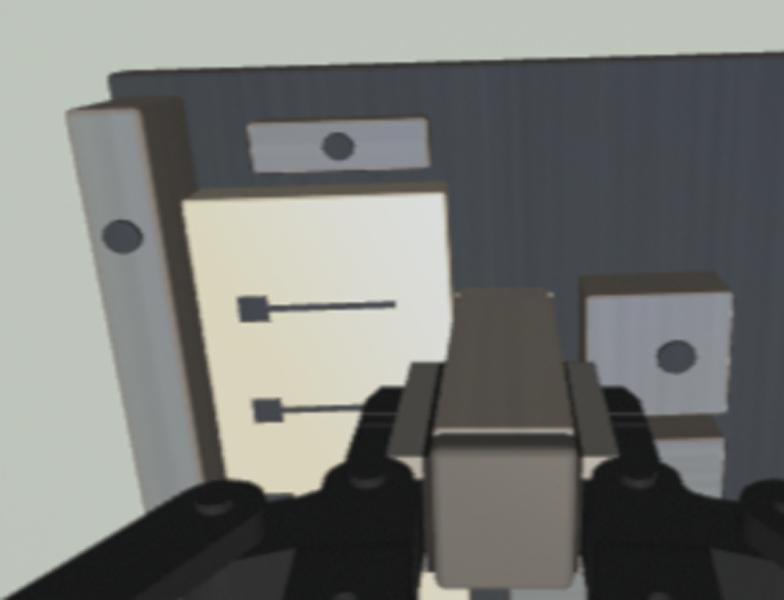

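The spacer stands between the tile edge (crop x≈450) and the short stop (crop x≈585). The tile's back edge runs along the fence, and both the force and the pose are steady. Handing in.

```bash
python3 -c "
from bench import job_done
print(job_done())"
```

```text
the job is handed in; nothing more can be done
None
```

I gripped the middle-sized spacer across its 20 mm thickness and lowered it upright to the nest floor in the gap at the short stop. I then pushed the tile against the fence and handed the job in at about 13.8 s, still gripping and pressing. No verdict came back.

Last checks:
- **Push:** a steady reading of about 30 N towards the fence, with no movement between the last two readings. About 17 N also pressed down into the floor. The separate contact forces on the tile and fence cannot be read directly.
- **Spacer:** the tool leans about 1.25° (0.022 rad), and the foot is on the floor to within about 0.3 mm.
- **Tile:** the edge fits put the tile's back edge within about 0.1 mm of the fence face where it could be seen. Its skew against the fence is about 0.003 rad.
- **Skew history:** after the first push the tile was skewed by about 0.018 rad. A firmer push brought it to 0.007, and easing the side load with a 0.03 rad turn of the spacer brought it to 0.003. The fits disagree with each other by about 0.001–0.003 rad, and the gripper hid the tile's far end.
- **Bystanders:** the arm never went near them. In the last overhead picture the pot stands where it did. I did not measure the stack, hex key or petri dish again.

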